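# Hold the turntable hub on its shaft flat

## Task

Press the raised front of the drip plate down level with the deck, then pinch the bare drive shaft, feel for its flat and, with the fingers on it, turn the flat to face the teal home mark. Slip the flanged hub over the shaft with its thumbscrew on the flat, pointing at the mark, and finish while still gripping it there, upright, its top flush with the shaft's end, ready for a colleague to tighten the screw. Leave the bottle, beaker and jar alone.

Things in the scene. Friction and masses are not known exactly. Their poses are not given: they have to be found in the camera images.
- changer: White square housing of the sample changer, teal skirt, 250 x 250 mm, deck 70 mm above the bench, fixed; origin: centre of its underside, z the shaft axis, -x its front. The teal home mark, a 26 x 10 mm bar, lies on the deck in the middle of the front edge: from the shaft, the mark is along the changer's -x. A tower 250 mm high stands at its left (+y) side, 145 mm from the axis.
- shaft_end (a point): Centre of the upper end of the upright steel drive shaft, on its axis, 118 mm above the bench; fixed to the housing, its axes are the changer's. The shaft stands 48 mm out of the deck, 18 mm in diameter, end chamfered 3 mm; it turns either way against 0.06 N m of friction and stays put. Its angle is not reported. The rules call its flat shaft_c1, the rest of it shaft_c0.
- shaft_grip (a point): Point on the shaft axis 12 mm below its end, fixed to the housing: where to pinch. One flat runs the shaft's full length, 6 mm from the axis: it is 15 mm from flat to round back and 18 mm across elsewhere; fingers e rad off square read 9 + 9 cos(0.84 - e) mm (e below 0.84). At the start the flat faces 0.5 to 1.6 rad anticlockwise (from above) of the home mark.
- drip_plate (a joint): Tilt of the steel drip plate, 180 x 180 x 3 mm, with a 35 mm hole round the shaft: 0 = level, flush with the deck, on its stop; at the start 0.06 to 0.11 (front edge 11 to 20 mm up). Its rear edge (the changer's +x side) is tucked in and acts as a hinge; it sits tight, goes down under about 6 N at the front and stays where it is pushed.
- plate_front (a point): Point on the upper face of the drip plate, in its middle, 15 mm in from its raised front edge (165 mm from the hinge): the place to press.
- hub: Loose aluminium hub, 100 g, standing on the bench: flange 60 mm across, 5 mm thick, below a barrel 36 mm across; 30 mm high in all; 20 mm bore. Origin: centre of the underside, z up. A brass thumbscrew sticks out along the hub's -x axis, 17 mm up, head 11 mm thick. Its 5 mm tip stands 3.5 mm into the bore, so the hub goes over the shaft only with the screw at the flat.
- hub_top (a point): Centre of the hub's top face, 30 mm above its origin.
- screw_head (a point): Outer end of the thumbscrew, 34 mm from the bore axis. With the screw at the home mark the hub's axes are parallel to the changer's.
- reagent: Bystander: amber bottle, 70 mm across, 150 mm high, red cap; origin at the centre of its base.
- beaker: Bystander: open glass beaker, 68 mm across, 70 mm high; origin at the centre of its base.
- jar: Bystander: white jar with a blue cap, 52 mm across, 60 mm high; origin at the centre of its base.

How it is judged:
On the way, in this order (a step that is already met when the one before it is completed fails the run):
1. the drip plate is pressed level: its front edge within about 2 mm of the deck (value of joint drip_plate below 0.012 rad), for 0.2 s.
2. the fingers pinch the bare shaft squarely across its flat, and the flat faces the home mark within about 15 degrees (contact force between the fingers and shaft_c1 above 2 N and contact force between the fingers and shaft_c0 above 2 N and y of shaft_c1 in the frame of changer between -0.0012 and 0.0012 m and x of shaft_c1 in the frame of changer below 0 m), for 0.1 s.
At the end, for the whole second after the job is handed in: Drip plate level (front edge within 2 mm); fingers holding the hub (over 3 N), still, upright within 4 degrees, its top flush with the shaft end within 2.5 mm, its screw pointing at the home mark within 13 degrees, the shaft's flat facing the mark within 18 degrees (value of joint drip_plate below 0.012 rad and z of hub_top in the frame of shaft_end between -0.0025 and 0.0025 m and horizontal distance between hub_top and shaft_end below 0.003 m and angle between hub's own z axis and vertical below 0.07 rad and x of each of screw_head, shaft_c1 in the frame of changer below 0 m and y of screw_head in the frame of changer between -0.008 and 0.008 m and y of shaft_c1 in the frame of changer between -0.0014 and 0.0014 m and linear speed of hub below 0.02 m/s and contact force between the fingers and hub above 3 N); the arm keeps its last pose, push and grip.
It fails at once if the amber bottle, the beaker or the jar is moved more than 3 cm or tipped (distance of any of reagent, beaker, jar from where it was at the start of the episode above 0.03 m or angle between any of reagent, beaker, jar's own z axis and vertical above 0.35 rad).
It also fails if it takes over 67 s, if anything falls off the work surface, if the arm or the gripper's body presses on something with over 40 N, if the wrist force passes 120 N, or if a joint passes its speed limit or range.

## Robot

A 7-joint arm with a two-finger parallel gripper is mounted at the origin on the work surface. World frame = base frame: x ahead of the robot, y to its left, z up, the work surface at z = 0. Lengths are in m, angles in rad, forces in N, time in s.
With the tool pointing down it reaches from about 0.425 to 0.875 m from the base axis. Payload 4.7 kg.
Tool frame: the origin (TCP) lies on the front face of the gripper's body, between the roots of the fingers; the fingertips stand 73 mm ahead of it and the grasp point (between the pads) lies 54 mm ahead of it (arm.tcp_to_tips is the distance from the TCP to the fingertips, in m); z points along the fingers, y is the line along which they close (so a half turn about z gives the same grasp; the last joint's range is limited). The gripper opens to 85 mm and grips with 20 to 120 N. Pads are 22 mm wide; open, the fingers measure 114 mm over their backs; the gripper's body (76 mm by 85 mm) begins 54 mm behind the grasp point. The pads swing forward as they close: fully open they stand 13 mm farther back than shut.
Start: joints at [1.359, 0.321, -0.07, 1.45, 0.023, 1.371, -0.057], TCP at [0.146, -0.634, 0.304] pointing down, gripper open.
Joint ranges: [-2.86, 2.86], [-0.3, 2.09], [-1.38, 1.24], [0.06, 2.45], [-1.56, 4.7], [0.09, 2.05], [-2.69, 2.69]. Speed limits (rad/s): [2.57, 2.57, 3.14, 3.14, 3.14, 3.14, 3.14].

## Interface

Orientations are given as a rotation vector (axis times angle).
In Python, from cell import arm gives the robot as it stands. Calls block until the motion is done:
- arm.goto(position, orientation): joint-space move of the TCP to a pose.
- arm.move_l(position, frame=None, v=0.15): straight line of the TCP; frame=None keeps the orientation; v is the mean speed in m/s.
- arm.goto_joints(angles): joint-space move.
- arm.release() and arm.close(): open the fingers fully, or close them until they stop; the grip force is fixed at half the most.
- arm.sleep(seconds).
- arm.solve_ik(position, orientation): joint angles nearest the present ones, or None.
- arm.get_state(): the state.
- arm.grab_frame(name): name is "side" or "top" or "wrist"; returns a dict with "pixels" (384x512x3 uint8, red, green, blue), "depth" (384x512 float32, m along the optical axis (not along the pixel's ray), 0 where there is no reading), "intrinsics" (3x3 intrinsics, pixels), "camera_from_world" (4x4, takes a point from world to camera coordinates); the wrist camera has in their place "hand_eye" (4x4, takes a point from camera to tool coordinates, whose origin is the TCP and whose axes are the flange's). Camera axes: x right, y up, looking along -z (the intrinsics and any distortion apply to the point x, -y, -z); pixel columns grow to the right and rows downward; lengths in m; the calibration is good to about 2 mm. A picture is of the moment at which its call begins: read the wrist's pose just before it.
A pose or a line that the arm cannot do raises arm.Unreachable and nothing moves.
- arm.close_job(): hands the job in; it is judged then, once.
The state is a dict: "time_s": time; "joint_positions": joint angles; "qvel": joint speeds; "joint_torque": joint torques, N m; "ee_pos": TCP position; "tool_rot": TCP orientation; "force": force on the tool from outside, world axes, zero at the start; "torque": the same for the moment, N m; "finger_gap": finger opening in m; "grasp_force": force on a finger pad.
Only numpy, scipy, OpenCV 4.12 (cv2) and the standard library are available. Lean on these libraries where they do the work, as an engineer would, in place of code of your own. Each camera call takes 0.05 s, during which the arm holds its last target. There are 200 camera calls.

## Working session

There is one attempt and no reset: what is moved stays moved. The work goes in short steps, each a Python script; the robot and the scene stay as the last script left them, time stands still between calls to the robot, and variables do not carry over. Pictures are saved under pics/ and viewed, at most 10 in all, crops included, and the job is handed in when it is done.

```bash
ls; mkdir -p pics; python3 - <<'E'
from cell import arm
import cv2,numpy as np
s=arm.get_state(); print(s)
ims=[]
for n in("side","top","wrist"):
    f=arm.grab_frame(n); np.savez(f"{n}0.npz",**f)
    print(n,f["intrinsics"].tolist(),[ (k,np.round(v,3).tolist()) for k,v in f.items() if k in("camera_from_world","hand_eye")],f.keys())
    ims.append(f["pixels"][:,:,::-1])
cv2.imwrite("pics/side.png",ims[0]);cv2.imwrite("pics/top.png",ims[1]);
E
```

```text
pics
{'time_s': 0.0, 'joint_positions': array([ 1.35910223,  0.32182976, -0.07008726,  1.45168313,  0.02260298,
        1.37081249, -0.05691554]), 'qvel': array([-0.00095419, -0.00041862,  0.00108016, -0.00048026, -0.00083223,
        0.00010928, -0.00085796]), 'joint_torque': array([-2.88131987e-04, -4.93572807e+01, -3.82321095e-01, -3.14329934e+01,
        1.30159038e-02,  1.12715058e-02, -1.27703382e-05]), 'ee_pos': array([ 0.14539051, -0.63311401,  0.30281492]), 'tool_rot': array([-3.11968278e+00, -3.53735767e-01,  5.02541944e-04]), 'force': array([0.08779622, 0.27387316, 0.33647784]), 'torque': array([-0.03304304, -0.00234165,  0.05839415]), 'grasp_force': 0.0, 'finger_gap': 0.0853200865300413}
side [[371.8883448663009, 0.0, 253.63087408381313], [0.0, 371.8883448663009, 191.4941877139358], [0.0, 0.0, 1.0]] [('camera_from_world', [[-0.994, -0.11, -0.021, 0.556], [0.055, -0.644, 0.763, -0.203], [-0.097, 0.757, 0.646, -0.917], [0.0, 0.0, 0.0, 1.0]])] dict_keys(['pixels', 'depth', 'intrinsics', 'camera_from_world'])
top [[439.6577511249123, 0.0, 259.96854084451803], [0.0, 439.6577511249123, 190.75370146547266], [0.0, 0.0, 1.0]] [('camera_from_world', [[0.024, -1.0, -0.02, -0.125], [0.995, 0.022, 0.093, -0.554], [-0.092, -0.022, 0.995, -1.098], [0.0, 0.0, 0.0, 1.0]])] dict_keys(['pixels', 'depth', 'intrinsics', 'camera_from_world'])
wrist [[321.51664897715824, 0.0, 254.7936179863399], [0.0, 321.51664897715824, 194.25723566725205], [0.0, 0.0, 1.0]] [('hand_eye', [[0.001, 0.951, 0.308, 0.078], [1.0, -0.001, -0.0, -0.001], [0.0, 0.308, -0.951, -0.071], [0.0, 0.0, 0.0, 1.0]])] dict_keys(['pixels', 'depth', 'intrinsics', 'hand_eye'])
```

View pics/side.png

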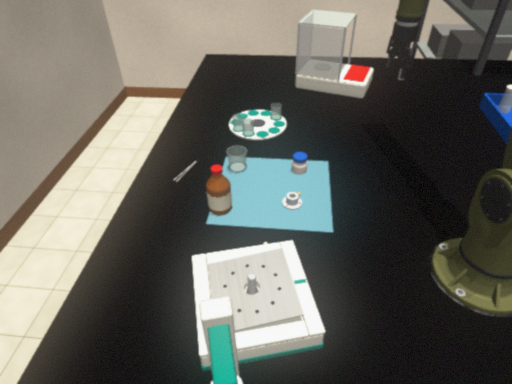

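View pics/top.png

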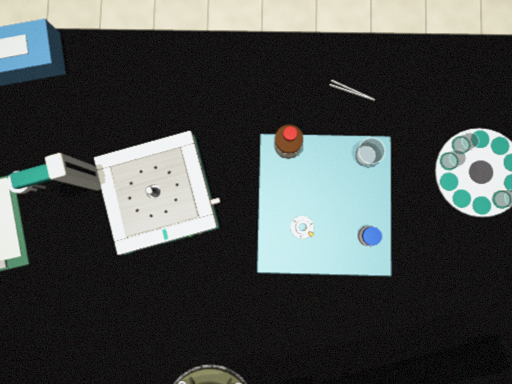

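The top view shows the changer at about (153,192), with its mark at (165,234). The hub is at (302,227), with its screw towards (311,234). The side view shows the same layout. The bystanders are at (289,140), (370,152) and (371,236), well clear of the hub.

```bash
cat > h.py <<'E'
from cell import arm
import numpy as np, cv2
from scipy.spatial.transform import Rotation as R
def rv(yaw):  # tool down, tool x at world yaw
    return (R.from_euler('z',yaw)*R.from_euler('x',np.pi)).as_rotvec()
def yaw():
    m=R.from_rotvec(arm.get_state()["tool_rot"]).as_matrix(); return np.arctan2(m[1,0],m[0,0])
def cam_pose(f,st=None):  # world_from_camera
    if "hand_eye" in f:
        T=np.eye(4);T[:3,:3]=R.from_rotvec(st["tool_rot"]).as_matrix();T[:3,3]=st["ee_pos"];return T@f["hand_eye"]
    return np.linalg.inv(f["camera_from_world"])
def cast(f,T,uv,z):
    K=f["intrinsics"];uv=np.atleast_2d(uv).astype(float)
    d=np.c_[(uv[:,0]-K[0,2])/K[0,0],-(uv[:,1]-K[1,2])/K[1,1],-np.ones(len(uv))]@T[:3,:3].T
    return T[:3,3]+d*((z-T[2,3])/d[:,2])[:,None]
E
python3 - <<'E'
from h import *
f=dict(np.load("top0.npz"));T=cam_pose(f)
sh=cast(f,T,[153.5,191.5],.118)[0];mk=cast(f,T,[165,234.5],.07)[0];hb=cast(f,T,[302,227],.03)[0];sc=cast(f,T,[311,234],.017)[0]
print(sh,mk,hb,sc)
a=np.arctan2(*(sh-mk)[1::-1]);b=np.arctan2(*(hb-sc)[1::-1]);print(a,b)
for p,ys in((sh,[a,a-1.57,a-.5,a+.5]),(hb,[b])):
  for y in ys:
    for k in(0,np.pi):
      r=arm.solve_ik([p[0],p[1],.35],rv(y+k)); r2=arm.solve_ik([p[0],p[1],.16],rv(y+k));print(round(y+k,2),r if r is None else r.round(2),r2 if r2 is None else r2.round(2))
E
```

```text
[0.54081792 0.13586496 0.118     ] [0.44035392 0.11558261 0.07      ] [ 0.46700719 -0.22051148  0.03      ] [ 0.44997887 -0.24458587  0.017     ]
0.19920905711614614 0.9551738900376088
0.2 [ 0.03  0.12 -0.35  1.6   0.04  1.42 -1.7 ] [ 0.49  0.39 -0.92  1.82  0.34  1.1  -1.93]
3.34 [ 0.71  0.28 -1.19  1.58  0.26  1.45  1.28] [ 0.62  0.48 -1.12  1.82  0.47  1.14  1.12]
-1.37 None [ 0.66  0.51 -1.17  1.82  0.52  1.16  2.66]
1.77 [ 0.38  0.16 -0.75  1.59  0.11  1.43 -0.18] [ 0.59  0.45 -1.06  1.82  0.43  1.13 -0.42]
-0.3 [ 0.04  0.12 -0.37  1.6   0.04  1.42 -2.2 ] [ 0.59  0.45 -1.06  1.82  0.43  1.13 -2.5 ]
2.84 [ 0.49  0.19 -0.88  1.59  0.15  1.43  0.86] [ 0.61  0.46 -1.09  1.82  0.45  1.14  0.63]
0.7 [ 0.23  0.14 -0.58  1.6   0.08  1.43 -1.23] [ 0.54  0.41 -0.99  1.82  0.38  1.11 -1.46]
3.84 [ 0.71  0.27 -1.18  1.58  0.26  1.45  1.78] [ 0.66  0.51 -1.17  1.82  0.52  1.16  1.58]
0.96 [ 0.93  0.04 -0.55  1.69  0.02  1.42 -0.24] [ 0.89  0.2  -0.54  1.93  0.12  1.04 -0.32]
4.1 None [ 1.41  0.38 -1.17  1.92  0.4   1.1   2.6 ]
```

```bash
python3 - <<'E'
from h import *
f=dict(np.load("top0.npz"));T=cam_pose(f)
v,u=np.mgrid[:384,:512];K=f["intrinsics"];d=f["depth"]
P=np.stack([(u-K[0,2])/K[0,0]*d,-(v-K[1,2])/K[1,1]*d,-d],-1).reshape(-1,3)@T[:3,:3].T+T[:3,3]
a=.2;c=np.array([.541,.136]);q=(P[:,:2]-c)@np.array([[np.cos(a),-np.sin(a)],[np.sin(a),np.cos(a)]])
m=(P[:,2]>.12)&(abs(q[:,0])<.15)&(q[:,1]>.05)&(q[:,1]<.35)
for lo in np.arange(.12,.28,.02):
  k=m&(P[:,2]>lo)&(P[:,2]<lo+.02)
  if k.sum(): print(lo.round(2),k.sum(),np.percentile(q[k],[2,98],axis=0).round(3).tolist())
for n,p,y in(("hub",[.467,-.2205,.25],.955),("shaft",[.541,.136,.338],.2)):
  arm.goto(p,rv(y)); arm.sleep(.3); s=arm.get_state(); g=arm.grab_frame("wrist")
  np.savez(n+".npz",tool_rot=s["tool_rot"],ee_pos=s["ee_pos"],**g); cv2.imwrite(f"pics/{n}.png",g["pixels"][:,:,::-1]); print(n,s["time_s"],s["ee_pos"],yaw())
E
```

```text
0.12 105 [[0.047, 0.144], [0.096, 0.276]]
0.14 111 [[0.047, 0.144], [0.094, 0.256]]
0.16 100 [[0.047, 0.143], [0.096, 0.255]]
0.18 136 [[0.04, 0.143], [0.095, 0.265]]
0.2 274 [[0.04, 0.144], [0.094, 0.29]]
0.22 732 [[0.047, 0.144], [0.089, 0.269]]
0.24 429 [[0.048, 0.145], [0.096, 0.179]]
hub 2.35 [ 0.4668874  -0.22097003  0.24998883] 0.9544196358389658
shaft 4.1 [0.54111664 0.13523527 0.33781113] 0.1991400653636159
```

View pics/hub.png

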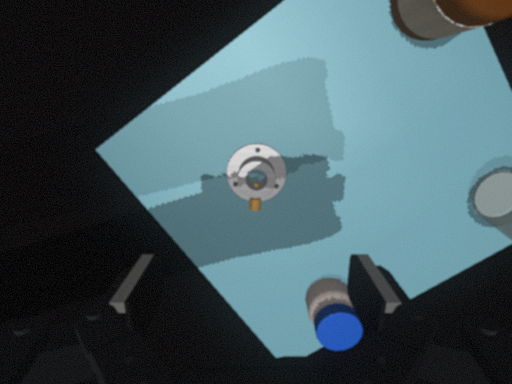

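View pics/shaft.png

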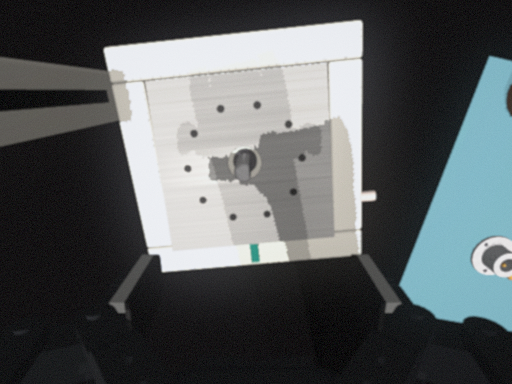

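The hub view shows the flange at (256,173) and the brass screw at (255,204). The changer view shows the shaft near (244,163), the teal mark at (255,253) and the tower at rear left. I'll zoom in on both and measure them.

```bash
python3 - <<'E'
from h import *
h=dict(np.load("hub.npz"));s=dict(np.load("shaft.npz"))
z=lambda im,u,v,w:cv2.resize(im[v-w:v+w,u-w:u+w,::-1],(400,400),interpolation=cv2.INTER_CUBIC)
cv2.imwrite("pics/zoom.png",np.hstack([z(h["pixels"],256,175,40),z(s["pixels"],245,163,25)]))
T=cam_pose(h,h);hsv=cv2.cvtColor(h["pixels"],cv2.COLOR_RGB2HSV)
m=((hsv[...,1]<70)&(hsv[...,2]>60)).astype(np.uint8);m[:130]=0;m[215:]=0;m[:,:215]=0;m[:,300:]=0
c=max(cv2.findContours(m,0,1)[0],key=cv2.contourArea)
p=cast(h,T,cv2.convexHull(c)[:,0],.005)
(x,y),r=cv2.minEnclosingCircle((p[:,:2]*1000).astype(np.float32));print("hub",x,y,r,p[:,:2].mean(0),cv2.boundingRect(c))
o=(hsv[...,0]>8)&(hsv[...,0]<28)&(hsv[...,1]>120)&(hsv[...,2]>80);o[:185]=0;o[225:]=0;o[:,:230]=0;o[:,280:]=0
vu=np.argwhere(o);sc=cast(h,T,vu.mean(0)[::-1],.02)[0];print("screw",len(vu),vu.mean(0),sc,"yaw",np.arctan2(y/1000-sc[1],x/1000-sc[0]))
T=cam_pose(s,s);hsv=cv2.cvtColor(s["pixels"],cv2.COLOR_RGB2HSV)
o=(hsv[...,0]>75)&(hsv[...,0]<100)&(hsv[...,1]>120)&(hsv[...,2]>50);o[:230]=0;o[275:]=0;o[:,:230]=0;o[:,280:]=0
vu=np.argwhere(o);print("mark",len(vu),vu.mean(0),cast(s,T,vu.mean(0)[::-1],.07)[0])
w=((hsv[...,1]<40)&(hsv[...,2]>200)).astype(np.uint8)
c=max(cv2.findContours(cv2.morphologyEx(w,3,np.ones((3,3))),0,1)[0],key=cv2.contourArea)
# edges: right (col 362), rear (row 25-45), front(row 270)
C=cast(s,T,[[362,21],[107,50],[162,271],[361,255]],.07);print("corners",C.round(4).tolist())
print("front/rear yaw",[np.arctan2(*(b-a)[1::-1]) for a,b in((C[3],C[0]),(C[2],C[1]))], C[:,:2].mean(0))
np.save("T.npy",T);print("shaft guess",cast(s,T,[[245,155],[245,160]],.118))
d=s["depth"][140:190:2,230:262:2]
print((1000*d).astype(int))
E
```

```text
hub 463.55517578125 -226.39434814453125 36.891334533691406 [ 0.46820232 -0.21943926] (226, 142, 61, 71)
screw 96 [202.625 254.75 ] [ 0.45037464 -0.24288807  0.02      ] yaw 0.8965892495783206
mark 96 [252.47916667 254.375     ] [0.43927753 0.1156043  0.07      ]
corners [[0.6986, 0.0643, 0.07], [0.6256, 0.2988, 0.07], [0.3929, 0.2195, 0.07], [0.461, -0.0085, 0.07]]
front/rear yaw [np.float64(0.29739580688312955), np.float64(0.32828702932404424)] [0.54452028 0.14352288]
shaft guess [[0.56056763 0.14878927 0.118     ]
 [0.55599898 0.14790954 0.118     ]]
[[329 329 330 331 331 330 329 331 330 329 329 330 330 330 330 330]
 [330 331 330 330 331 331 331 331 331 330 331 330 330 331 328 330]
 [331 331 331 331 330 332 331 331 331 330 332 331 331 332 330 332]
 [331 332 332 332 331 331 332 332 333 331 332 331 331 332 331 331]
 [332 331 333 332 348 350 348 350 349 349 350 332 331 332 331 332]
 [332 332 348 348 350 343 342 342 343 341 348 351 349 333 333 332]
 [333 350 351 347 342 343 344 342 343 343 344 343 350 349 332 332]
 [351 351 350 343 343 343 339 338 339 343 344 344 344 350 351 332]
 [351
[... 434 characters left out ...]
 298 329 347 349 356 356 336]
 [356 356 299 298 297 298 296 297 296 300 323 349 357 357 357 336]
 [337 359 299 297 298 297 297 297 299 298 320 357 357 357 337 339]
 [338 339 301 299 298 298 299 297 298 299 315 358 359 340 337 337]
 [338 339 340 298 298 300 298 298 298 300 359 359 340 338 339 338]
 [339 339 339 301 300 299 300 299 300 300 340 338 341 340 339 338]
 [338 338   0 340 302 301 301 300 301 339 339 340 339 340 340 340]
 [339 339 339 339 341 340 341 339 340 340 340 340 341 339 340 340]
 [341 340 340 340 341 340 340 340 340 340 338 341 341 339 340 340]
 [341 342 341 341 341 340 341 340 340 339 340 341 341 340 341 341]
 [341 340 341 342 341 341 343 342 341   0 341 343 342 341 342 340]]
```

View pics/zoom.png

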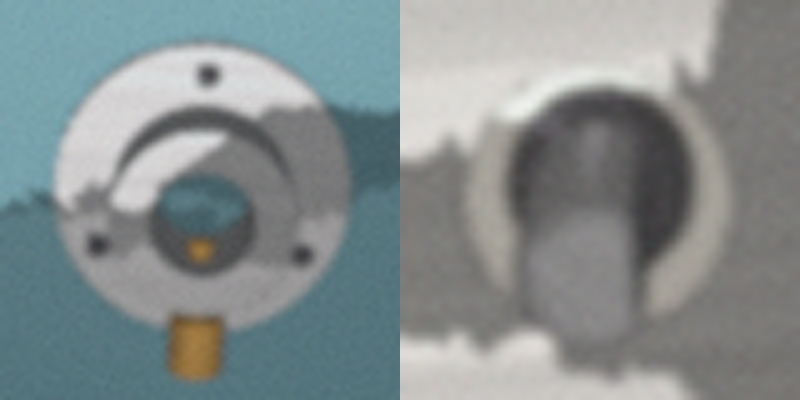

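```bash
cat >> h.py <<'E'
def cloud(f,T):
    v,u=np.mgrid[:384,:512];K=f["intrinsics"];d=f["depth"]
    return np.stack([(u-K[0,2])/K[0,0]*d,-(v-K[1,2])/K[1,1]*d,-d],-1)@T[:3,:3].T+T[:3,3]
def circ(p):
    from scipy.optimize import least_squares
    r=least_squares(lambda q:np.hypot(p[:,0]-q[0],p[:,1]-q[1])-q[2],[*p[:,:2].mean(0),.02],loss='soft_l1',f_scale=.0005);return r.x.round(4),np.abs(r.fun).mean().round(5)
E
python3 - <<'E'
from h import *
h=dict(np.load("hub.npz"));s=dict(np.load("shaft.npz"))
T=cam_pose(h,h);P=cloud(h,T)
near=np.hypot(P[...,0]-.467,P[...,1]+.2205)<.045
bar=near&(P[...,2]>.025)
print("table z",np.median(P[near&(P[...,2]<.002)][:,2]),"bar z",np.median(P[bar][:,2]),bar.sum())
c=max(cv2.findContours(bar.astype(np.uint8),0,1)[0],key=len)[:,0]
print("barrel",circ(cast(h,T,c,.03)))
hsv=cv2.cvtColor(h["pixels"],cv2.COLOR_RGB2HSV)
m=((hsv[...,1]<62)&(hsv[...,2]>60)&near).astype(np.uint8);m[198:]=0
c=max(cv2.findContours(m,0,1)[0],key=cv2.contourArea)
c=cv2.convexHull(c)[:,0];c=c[c[:,1]<196];print("flange",circ(cast(h,T,c,.005)))
T=cam_pose(s,s);P=cloud(s,T)
near=np.hypot(P[...,0]-.545,P[...,1]-.142)<.03
top=near&(P[...,2]>.108)
print("top z",np.median(P[top][:,2]),top.sum(),np.argwhere(top).mean(0))
c=max(cv2.findContours(top.astype(np.uint8),0,1)[0],key=len)[:,0];w=cast(s,T,c,.115)
print("shaft",circ(w)); l=w[:,:2]; print((l*1000).round(1).tolist())
dk=(P[...,2]>.055)&(P[...,2]<.095)
E=[]
for r in range(60,235,3):   # right edge
    k=np.argwhere(dk[r,300:375])
    if len(k):E.append([300+k.max(),r])
w=cast(s,T,E,.07);vx,vy,x0,y0=cv2.fitLine(w[:,:2].astype(np.float32),cv2.DIST_HUBER,0,.01,.01).ravel();print("right edge",np.arctan2(vy,vx),x0,y0, len(E))
E=[]
for u in list(range(170,235,3))+list(range(262,350,3)):
    k=np.argwhere(dk[200:,u]); E.append([u,200+k.max()])
w=cast(s,T,E,.07);vx,vy,x0,y0=cv2.fitLine(w[:,:2].astype(np.float32),cv2.DIST_HUBER,0,.01,.01).ravel();print("front edge",np.arctan2(vy,vx),x0,y0)
E
python3 -c "from cell import arm;print(arm.tcp_to_tips)"
```

```text
table z 0.0015449790278705966 bar z 0.25559626110373224 15305
barrel (array([ 0.3826, -0.3391,  0.1273]), np.float64(0.02834))
flange (array([ 0.4667, -0.222 ,  0.0308]), np.float64(0.00014))
top z 0.3461507921860393 6258 [360.41866411 219.88271013]
shaft (array([792.4405, 141.8968, 804.7259]), np.float64(0.01801))
[[343.6, 230.6], [342.0, 231.6], [341.8, 232.7], [341.6, 233.8], [340.2, 233.7], [338.6, 234.7], [337.3, 234.6], [335.7, 235.5], [334.1, 236.5], [332.7, 236.4], [331.1, 237.4], [329.7, 237.3], [328.3, 237.2], [326.7, 238.2], [326.5, 239.3], [325.1, 239.2], [323.9, 238.0], [322.3, 239.0], [322.0, 240.1], [320.6, 240.0], [319.0, 241.0], [317.6, 240.9], [315.9, 241.9], [314.3, 242.9], [312.9, 242.8], [311.4, 242.7], [309.8, 243.7], [308.3, 243.6], [306.7, 244.6], [305.2, 244.5], [303.8, 244.4], [302.1, 245.4], [300.6, 245.3], [299.0, 246.3], [297.5, 246.2], [295.8, 247.2], [294.3, 247.1], [292.6, 248.2], [292.4, 249.3], [290.9, 249.2], [289.5, 249.1], [287.7, 250.2], [286.3, 250.1], [284.5, 251.1], [282.8, 252.1], [281.3, 252.0], [279.8, 251.9], [278.1, 253.0], [276.6, 252.9]
[... 7523 characters left out ...]
6.1, 194.0], [297.3, 195.3], [298.6, 196.6], [300.0, 196.8], [301.3, 198.1], [302.5, 199.4], [304.0, 199.5], [305.2, 200.8], [306.4, 202.1], [307.6, 203.4], [309.1, 203.6], [310.3, 204.8], [311.5, 206.1], [313.0, 206.3], [314.2, 207.5], [315.4, 208.8], [316.6, 210.1], [318.0, 210.2], [319.2, 211.5], [320.4, 212.7], [321.6, 214.0], [323.0, 214.1], [324.2, 215.4], [325.3, 216.6], [326.7, 216.8], [327.9, 218.0], [329.1, 219.3], [330.3, 220.5], [331.7, 220.6], [332.8, 221.9], [334.0, 223.1], [335.4, 223.2], [336.5, 224.4], [337.7, 225.7], [338.8, 226.9], [340.2, 227.0], [341.3, 228.2], [342.5, 229.4]]
right edge 0.29261628 0.5898149 0.0320866 59
front edge -1.2758079 0.42226383 0.12278111
0.0726
```

```bash
python3 - <<'E'
from h import *
s=dict(np.load("shaft.npz"));T=cam_pose(s,s);P=cloud(s,T)
a=.294;ex=np.array([np.cos(a),np.sin(a)]);ey=np.array([-ex[1],ex[0]])
r=np.array([.5898,.0321]);f=np.array([.4223,.1228]);m=np.array([.4393,.1156])
c=ex*(f@ex+.125)+ey*(r@ey+.125);print("centre from edges",c,"mark rel",(m-c)@ex,(m-c)@ey)
top=(np.hypot(P[...,0]-c[0],P[...,1]-c[1])<.03)&(P[...,2]>.109)&(P[...,2]<.13)
k=np.argwhere(top);print("top z",np.median(P[top][:,2]),len(k),k.min(0),k.max(0))
cc=max(cv2.findContours(top.astype(np.uint8),0,1)[0],key=len)[:,0]
w=cast(s,T,cc,.115)[:,:2];q=(w-c)@np.c_[ex,ey]*1000;print(q.round(1).tolist(),q.mean(0))
pt=P[(np.hypot(P[...,0]-c[0],P[...,1]-c[1])<.1)&(P[...,2]>.065)&(P[...,2]<.1)]
q=(pt[:,:2]-c)@np.c_[ex,ey]; i=(abs(q)<.085).all(1)&(np.hypot(*q.T)>.025)
print("plate fit",np.linalg.lstsq(np.c_[q[i],np.ones(i.sum())],pt[i,2],rcond=None)[0])
i=(abs(q[:,1])<.1)&(q[:,0]<-.095);print("deck",np.median(pt[i,2]))
E
```

```text
centre from edges [0.54493491 0.14911991] mark rel -0.11081586603668231 -0.0014704574222254782
top z 0.11878750663304247 274 [161 234] [181 249]
[[8.8, -3.2], [7.9, -2.2], [8.0, -1.2], [8.1, -0.3], [8.2, 0.6], [8.3, 1.5], [7.4, 2.6], [6.5, 3.6], [5.7, 4.6], [4.8, 5.7], [3.9, 5.8], [3.0, 6.8], [2.1, 6.9], [1.1, 7.1], [0.1, 7.2], [-0.8, 7.3], [-1.8, 7.4], [-2.7, 7.5], [-3.7, 7.6], [-4.8, 6.8], [-5.7, 6.9], [-6.8, 6.1], [-7.9, 5.2], [-8.9, 4.4], [-9.0, 3.4], [-9.1, 2.5], [-10.2, 1.7], [-10.3, 0.7], [-10.3, -0.2], [-10.4, -1.2], [-10.5, -2.1], [-9.6, -3.2], [-9.7, -4.1], [-8.8, -5.1], [-8.9, -6.1], [-8.0, -6.2], [-7.0, -6.3], [-6.0, -6.4], [-5.0, -6.5], [-4.1, -6.6], [-3.1, -6.7], [-2.1, -6.8], [-1.2, -6.9], [-0.2, -7.0], [0.7, -7.1], [1.7, -7.2], [2.6, -7.3], [3.7, -6.4], [4.6, -6.5], [5.6, -6.6], [6.5, -6.7], [7.6, -5.9], [7.6, -4.9], [7.7, -4.0]] [-1.00891421 -0.56806987]
plate fit [-9.19130694e-02 -1.87074953e-06  7.95808047e-02]
deck 0.07190155494956293
```

```bash
cat >> h.py <<'E'
A=.294;EX=np.array([np.cos(A),np.sin(A)]);EY=np.array([-EX[1],EX[0]])
SH=np.array([.5443,.1479])
def st(msg=""):
    s=arm.get_state();print(msg,"t%.1f"%s["time_s"],s["ee_pos"].round(4),"yaw%.3f"%yaw(),"F",s["force"].round(1),"M",s["torque"].round(2),"gap%.2f"%(1000*s["finger_gap"]),"g%.0f"%s["grasp_force"]);return s
E
python3 - <<'E'
from h import *
p=SH-.075*EX
arm.close();st("closed")
arm.goto([*p,.18],rv(A));f0=st("above")["force"][2]
arm.move_l([*p,.155],v=.15)
for z in(.1446,.1431,.1421,.1411,.1401):
    arm.move_l([*p,z],v=.05);s=st(z)
    if s["force"][2]-f0>25:break
arm.sleep(.3);st()
arm.move_l([*p,.19],v=.3)
arm.release();st()
E
```

```text
closed t4.9 [0.541 0.136 0.338] yaw0.200 F [ 0.3 -0.5 -0.5] M [-0.02  0.06 -0.01] gap-0.24 g0
above t5.6 [0.4739 0.1265 0.1813] yaw0.294 F [ 0.4 -0.6  0.1] M [ 0.06 -0.03 -0.02] gap-0.16 g0
0.1446 t6.3 [0.4729 0.1264 0.1451] yaw0.294 F [ 1.4 -0.1  0.9] M [ 0.09 -0.18 -0.07] gap-0.10 g1
0.1431 t6.6 [0.4729 0.1264 0.1436] yaw0.294 F [-0.6  0.3  5. ] M [0.02 0.02 0.05] gap-0.46 g2
0.1421 t6.8 [0.4729 0.1264 0.1426] yaw0.294 F [-0.8 -0.2  5.8] M [0.09 0.07 0.  ] gap-0.10 g3
0.1411 t7.1 [0.473  0.1264 0.1425] yaw0.294 F [-3.4 -0.8 13.7] M [-0.16  0.82  0.02] gap-0.36 g7
0.1401 t7.3 [0.473  0.1265 0.1424] yaw0.294 F [-5.5 -2.1 23.1] M [-0.32  1.46  0.04] gap0.06 g11
 t7.6 [0.473  0.1265 0.1424] yaw0.294 F [-5.4 -1.  22.7] M [-0.33  1.46  0.06] gap-0.16 g11
 t8.7 [0.4725 0.1262 0.19  ] yaw0.294 F [-0.1 -0.   0.1] M [0.03 0.06 0.02] gap85.19 g0
```

```bash
python3 - <<'E'
from h import *
y=A+np.pi/2+1.5
arm.goto([*SH,.24],rv(y));st("above")
arm.move_l([*SH,.160],v=.2);st("down")
arm.close();st("grip");arm.sleep(.2);s=st();print(s["joint_positions"].round(2))
E
```

```text
above t11.1 [0.5442 0.1479 0.2399] yaw-2.919 F [-0.3  0.1 -0.5] M [ 0.    0.   -0.03] gap85.19 g0
down t11.6 [0.5445 0.1484 0.1606] yaw-2.918 F [-0.4 -0.5  0.2] M [-0.   -0.04 -0.  ] gap85.07 g0
grip t12.3 [0.5444 0.1484 0.1605] yaw-2.918 F [-1.6  1.1  4.1] M [0.1  0.22 0.04] gap13.72 g59
 t12.5 [0.5444 0.1484 0.1605] yaw-2.918 F [-1.1 -0.2  5.2] M [0.19 0.33 0.03] gap13.69 g59
[ 0.67  0.58 -1.24  1.8   0.59  1.2   1.04]
```

```bash
python3 - <<'E'
from h import *
y1=A+np.pi/2
for i,y in enumerate(np.linspace(y1+1.5,y1,11)[1:]):
    arm.goto([*SH,.160],rv(y))
    if i%3==0: st(i)
arm.sleep(.3);st("home");s=arm.get_state();print(s["joint_positions"].round(2))
g=arm.grab_frame("side");cv2.imwrite("pics/s2.png",cv2.resize(g["pixels"][200:384,140:360,::-1],None,fx=3,fy=3))
E
```

```text
0 t12.8 [0.5445 0.1485 0.1605] yaw-3.065 F [-1.3  1.9  6.4] M [ 0.41  0.16 -0.08] gap13.48 g59
3 t13.5 [0.545  0.1485 0.1605] yaw2.774 F [2.2 2.1 5.3] M [ 0.71 -0.37 -0.  ] gap13.76 g58
6 t14.3 [0.5455 0.1483 0.1605] yaw2.323 F [4.2 4.1 4.2] M [ 0.8  -0.87 -0.09] gap13.51 g58
9 t15.1 [0.5459 0.1479 0.1605] yaw1.873 F [6.1 3.  4.1] M [ 0.68 -1.05 -0.02] gap13.58 g58
home t15.4 [0.5459 0.1479 0.1605] yaw1.873 F [6.2 4.2 4.9] M [ 0.71 -1.04 -0.06] gap13.97 g58
[ 0.48  0.41 -0.94  1.81  0.37  1.11 -0.29]
```

View pics/s2.png

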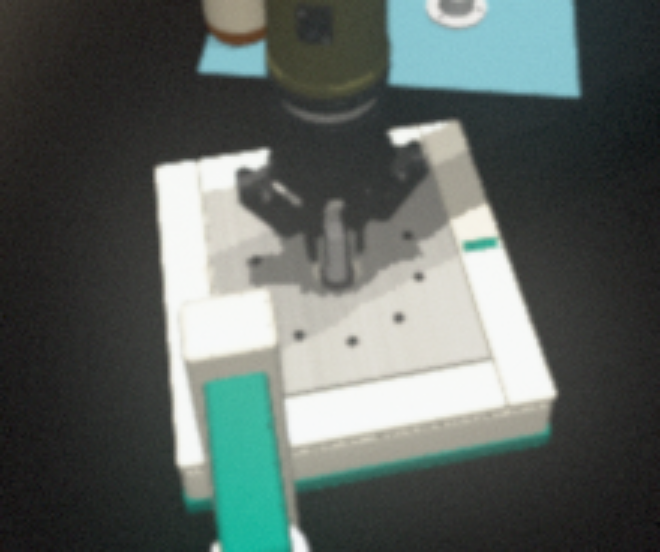

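The picture shows the fingers pinching the shaft along the line to the mark, clear of the tower. Next I release, lift and check the flat from above.

```bash
python3 - <<'E'
from h import *
arm.release();st("open")
arm.move_l([*SH,.30],v=.25);arm.sleep(.2);s=st();f=arm.grab_frame("wrist")
T=cam_pose(f,s);P=cloud(f,T)
top=(np.hypot(P[...,0]-SH[0],P[...,1]-SH[1])<.03)&(P[...,2]>.110)&(P[...,2]<.13)
cc=max(cv2.findContours(top.astype(np.uint8),0,1)[0],key=len)[:,0]
q=(cast(f,T,cc,.116)[:,:2]-SH)@np.c_[EX,EY]*1000;print(q.round(1).tolist(),q.mean(0))
v,u=np.argwhere(top).mean(0).astype(int)
cv2.imwrite("pics/flat.png",cv2.resize(f["pixels"][v-25:v+25,u-25:u+25,::-1],(500,500),interpolation=cv2.INTER_CUBIC))
pt=P[(np.hypot(P[...,0]-SH[0],P[...,1]-SH[1])<.1)&(P[...,2]>.06)&(P[...,2]<.1)]
q=(pt[:,:2]-SH)@np.c_[EX,EY]; i=(abs(q)<.085).all(1)&(np.hypot(*q.T)>.025)
print("plate fit",np.linalg.lstsq(np.c_[q[i],np.ones(i.sum())],pt[i,2],rcond=None)[0])
E
```

```text
open t16.1 [0.5442 0.1479 0.16  ] yaw1.865 F [-1.   0.7  1.1] M [ 0.02 -0.06 -0.01] gap86.01 g0
 t17.0 [0.5436 0.1475 0.2981] yaw1.865 F [-0.1  0.2  0.7] M [0.02 0.   0.01] gap85.48 g0
[[-2.6, 9.7], [-3.4, 8.8], [-4.2, 8.8], [-5.0, 8.0], [-5.9, 8.0], [-5.9, 7.1], [-6.7, 6.3], [-6.7, 5.4], [-6.7, 4.6], [-5.9, 3.7], [-5.9, 2.9], [-5.9, 2.0], [-5.9, 1.1], [-5.9, 0.3], [-5.9, -0.6], [-5.9, -1.5], [-5.9, -2.3], [-5.9, -3.2], [-5.9, -4.1], [-5.9, -5.0], [-5.9, -5.8], [-5.1, -6.7], [-5.1, -7.6], [-4.3, -8.5], [-3.4, -8.5], [-2.6, -8.5], [-1.7, -9.3], [-0.9, -9.3], [-0.1, -9.3], [0.8, -9.3], [1.6, -9.3], [2.4, -8.5], [3.3, -8.5], [4.1, -7.6], [4.9, -7.6], [5.7, -6.7], [6.6, -5.8], [7.4, -4.9], [7.4, -4.1], [8.2, -3.2], [8.2, -2.3], [8.2, -1.4], [8.2, -0.6], [8.2, 0.3], [8.1, 1.2], [8.1, 2.0], [8.1, 2.9], [7.3, 3.7], [7.3, 4.6], [7.3, 5.5], [6.4, 5.5], [5.6, 6.3], [5.6, 7.2], [4.8, 8.0], [4.0, 8.9], [3.1, 8.9], [2.3, 8.9], [1.5, 9.7], [0.7, 9.7], [-0.1, 9.7], [-1.0, 9.7], [-1.8, 9.7]] [0.34567891 0.46946309]
plate fit [ 6.00008019e-04 -3.84626448e-06  7.14110477e-02]
```

View pics/flat.png

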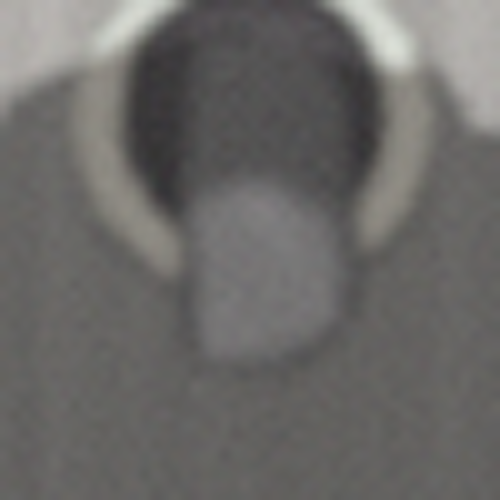

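The crop shows the shaft's flat edge facing image left, which is squarely towards the mark. The plate fit comes out level. Now I'll pick up the hub.

```bash
python3 - <<'E'
from h import *
hb=[.4667,-.222];y=.908
arm.goto([*hb,.20],rv(y));st("above")
arm.move_l([*hb,.078],v=.15);st("down")
arm.close();st("grip")
arm.move_l([*hb,.27],v=.2);st("lift")
arm.goto([*(SH-.001*EY),.26],rv(A));arm.sleep(.3);s=st("over")
f=arm.grab_frame("wrist");np.savez("held.npz",tool_rot=s["tool_rot"],ee_pos=s["ee_pos"],**f)
hsv=cv2.cvtColor(f["pixels"],cv2.COLOR_RGB2HSV)
o=(hsv[...,0]>8)&(hsv[...,0]<28)&(hsv[...,1]>120)&(hsv[...,2]>60)
n,l,S,c=cv2.connectedComponentsWithStats(o.astype(np.uint8));T=cam_pose(f,s)
for i in range(1,n):
    if S[i,4]>25: print(S[i],c[i],((cast(f,T,c[i],.26-.078+.02)[0][:2]-s["ee_pos"][:2])@np.c_[EX,EY]).round(4))
cv2.imwrite("pics/held.png",f["pixels"][:,:,::-1])
E
```

```text
above t18.5 [ 0.4677 -0.2207  0.2005] yaw0.911 F [-1.  -0.2 -0.4] M [-0.05 -0.05 -0.04] gap86.00 g0
down t19.5 [ 0.4675 -0.222   0.0788] yaw0.908 F [ 0.3 -0.4  0.6] M [-0.02  0.01  0.03] gap85.35 g0
grip t20.0 [ 0.4672 -0.2223  0.0787] yaw0.908 F [-0.5 -0.2  4.7] M [0.03 0.15 0.01] gap34.97 g61
lift t21.1 [ 0.4659 -0.2218  0.2687] yaw0.908 F [-0.2  1.  -1.3] M [ 0.01  0.01 -0.  ] gap34.99 g60
over t22.8 [0.5448 0.1462 0.26  ] yaw0.293 F [-0.2 -0.2 -0.5] M [ 0.01  0.03 -0.01] gap34.55 g60
[251 278   9  12  89] [254.98876404 283.56179775] [-0.0071  0.0004]
[244 319  22  17 323] [254.65325077 326.16408669] [-0.0311  0.0006]
```

View pics/held.png

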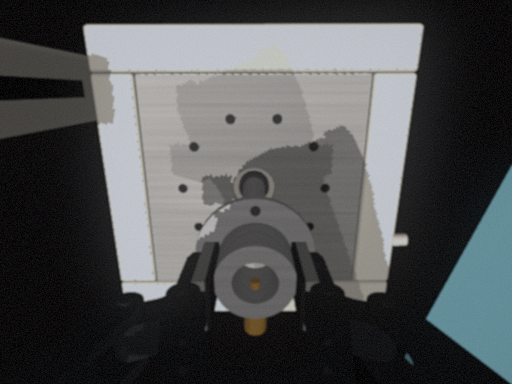

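The picture shows the hub held upright, with its screw pointing straight down the image at (255,326), towards the mark. Now I lower it onto the shaft in steps, watching the forces.

```bash
python3 - <<'E'
from h import *
t=SH-.001*EY
arm.move_l([*t,.206],v=.15);arm.sleep(.2);s=st("pre")
c=t+(t-s["ee_pos"][:2])
arm.move_l([*c,.202],v=.03);arm.sleep(.1);f0=st("pre2")["force"]
for z in np.arange(.199,.1855,-.002):
    arm.move_l([*c,z],v=.03);s=st(round(z,3))
    if np.linalg.norm(s["force"]-f0)>12: print("contact");break
E
```

```text
pre t23.6 [0.5452 0.1473 0.2071] yaw0.294 F [ 0.1  0.2 -0.3] M [-0.02  0.01  0.04] gap34.53 g60
pre2 t24.0 [0.544  0.1465 0.202 ] yaw0.294 F [ 0.7  0.1 -0.8] M [ 0.    0.03 -0.01] gap35.01 g60
0.199 t24.2 [0.5439 0.1465 0.1987] yaw0.294 F [ 0.7 -0.7 -0.6] M [-0.   -0.04 -0.03] gap34.79 g60
0.197 t24.5 [0.5439 0.1465 0.1968] yaw0.294 F [ 0.   0.5 -1.5] M [ 0.06 -0.02  0.03] gap35.07 g60
0.195 t24.7 [0.544  0.1465 0.1949] yaw0.294 F [-0.5  1.  -1.1] M [-0.01 -0.03  0.04] gap34.90 g60
0.193 t25.0 [0.544  0.1465 0.1929] yaw0.294 F [-0.1  0.3 -2.1] M [0.   0.03 0.04] gap34.89 g60
0.191 t25.2 [0.544  0.1465 0.1909] yaw0.294 F [-1.1 -0.2 -0.9] M [ 0.01 -0.03  0.01] gap34.78 g60
0.189 t25.5 [0.5439 0.1465 0.1889] yaw0.294 F [-0.2  0.9 -1.1] M [ 0.02 -0.02 -0.04] gap35.17 g60
0.187 t25.7 [0.544  0.1465 0.1869] yaw0.294 F [ 0.5 -0.7 -1.7] M [-0.04  0.02 -0.  ] gap34.50 g60
```

```bash
python3 - <<'E'
from h import *
t=SH-.001*EY;c=t+(t-np.array([.5452,.1473]))
f0=st("pre2")["force"]
for z in np.arange(.185,.1665,-.002):
    arm.move_l([*c,z],v=.03);s=st(round(z,3))
    if np.linalg.norm(s["force"]-f0)>15: print("contact");break
E
```

```text
pre2 t25.7 [0.544  0.1465 0.1869] yaw0.294 F [ 0.5 -0.7 -1.7] M [-0.04  0.02 -0.  ] gap34.50 g60
0.185 t26.0 [0.5439 0.1465 0.1848] yaw0.294 F [ 0.4  0.1 -0.1] M [-0.01  0.02 -0.06] gap34.86 g60
0.183 t26.2 [0.5439 0.1466 0.1829] yaw0.294 F [-0.5  0.1 -0.5] M [ 0.02 -0.01 -0.04] gap34.90 g60
0.181 t26.5 [0.5439 0.1466 0.1808] yaw0.294 F [ 0.3 -0.3  0.3] M [ 0.03 -0.01 -0.02] gap35.01 g60
0.179 t26.7 [0.5439 0.1466 0.1789] yaw0.294 F [-0.2 -0.7 -0.8] M [0.   0.04 0.03] gap34.50 g60
0.177 t27.0 [0.5439 0.1465 0.1768] yaw0.294 F [ 1.  -0.   0.3] M [-0.    0.08 -0.06] gap34.96 g60
0.175 t27.2 [0.5439 0.1466 0.1748] yaw0.294 F [-1.  -0.5 -1. ] M [-0.   -0.05 -0.03] gap34.75 g60
0.173 t27.5 [0.5439 0.1465 0.1729] yaw0.294 F [ 0.7  0.8 -0.9] M [ 0.01  0.05 -0.04] gap35.09 g60
0.171 t27.7 [0.5439 0.1465 0.1709] yaw0.294 F [-0.3  0.2 -0.1] M [0.01 0.   0.01] gap34.67 g60
0.169 t28.0 [0.5439 0.1465 0.1688] yaw0.294 F [ 0.3  0.3 -0.9] M [-0.01 -0.03 -0.04] gap34.96 g60
0.167 t28.2 [0.5439 0.1465 0.1668] yaw0.294 F [-1.5  0.2 -1.2] M [-0.02  0.01 -0.05] gap34.58 g60
```

```bash
python3 - <<'E'
from h import *
arm.sleep(.2);s=st();f=arm.grab_frame("wrist");T=cam_pose(f,s);P=cloud(f,T)
q=(P[...,:2]-s["ee_pos"][:2])@np.c_[EX,EY];r=np.hypot(q[...,0],q[...,1]);z=P[...,2];ok=(f["depth"]>0)&(z<.14)
print("shaft z",np.median(z[ok&(r<.005)]),"rim z",np.median(z[ok&(r>.0125)&(r<.0165)]),(ok&(r<.005)).sum())
cv2.imwrite("pics/fin.png",cv2.resize(f["pixels"][230:350,175:335,::-1],(640,480),interpolation=cv2.INTER_CUBIC))
E
```

```text
t28.4 [0.544  0.1466 0.1671] yaw0.294 F [ 0.2 -0.1 -1. ] M [0.03 0.05 0.04] gap34.65 g60
shaft z 0.11935946275279995 rim z 0.11964084302025237 348
```

View pics/fin.png

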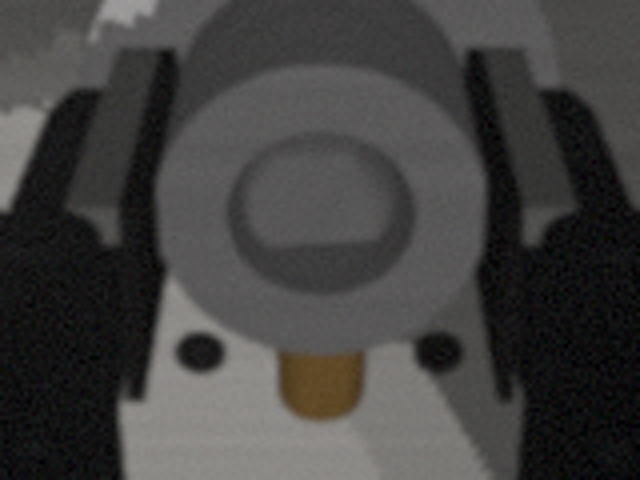

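The picture shows the shaft end centred in the bore at about (320,205). It is flush within 0.3 mm, and the flat and the screw both point straight down the image towards the mark. I'm handing it in.

```bash
python3 -c "from cell import arm;print(arm.close_job())"
```

```text
the job is handed in; nothing more can be done
None
```

I handed the job in at about 28 s with the drip plate level and the shaft's flat facing the home mark. The hub is still gripped upright on the shaft, flush with its end to about 0.3 mm, with the screw at the mark. The hand-in call returned no verdict.

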